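# Close the bathroom canister

### The arm

A 6-joint arm with a two-finger parallel gripper is mounted at the origin on the work surface. World frame = base frame: x ahead of the robot, y to its left, z up, the work surface at z = 0. Lengths are in mm, angles in rad, forces in N, time in s.
With the tool pointing down it reaches from about 350 to 775 mm from the base axis. Payload 7.3 kg.
Tool frame: the origin (TCP) lies midway between the tips of the shut fingers; the grasp point (between the pads) lies 19 mm behind it; z points along the fingers, y is the line along which they close (so a half turn about z gives the same grasp; the last joint's range is limited). The gripper opens to 92 mm and grips with 3 to 60 N. Pads are 19 mm wide; open, the fingers measure 130 mm over their backs; the gripper's body (75 mm by 190 mm) begins 47 mm behind the grasp point.
Start: joints at [1.128, 0.342, 1.524, -0, 1.275, -0.146], TCP at [153.527, 502.07, 226.741] pointing down, gripper open.
Joint ranges: [-2.53, 2.53], [-0.77, 2.02], [0.04, 2.7], [-1, 4.14], [0.28, 2.66], [-3.11, 3.11]. Speed limits (rad/s): [2.57, 2.57, 3.14, 3.14, 3.14, 3.14].

### API

Orientations are given as [roll, pitch, yaw] about the fixed x, y, z axes, in that order (R = Rz(yaw) Ry(pitch) Rx(roll)).
In Python, from plant import bot gives the robot as it stands.
- The arm moves only by the tool servo_tool, never from a script. Its argument "deltas" is a list of rows, each a list of 2 entries, a list of its own where there are three numbers: the shift along the tool's x, y, z in m, then the turn, a rotation vector about the tool's x, y, z in degrees. A call has 1 to 20 rows; each row shifts and turns the commanded pose from where the row before left it, along the tool's axes as they then stand; what a row does not reach is not made up. A row lasts 1/8 s, in which the tool goes at most 62.5 mm and 10.7 degrees, less where a joint would pass 70% of its speed; a pose out of reach is approached as far as the arm can. A call with a gripper value outside its range is refused whole. "fingers" is the opening, from 0 (shut) to 1 (fully open), set as the call begins (left out, the last holds). The fingers move at their own pace and stop on an object; the grip force is fixed at half the most. Time passes only in rows, so rows that do not move let the fingers close. It gives the time, the measured TCP pose, the force, the opening and the grip force at its end, in the units of the state.
- bot.get_obs(): the state, without advancing time (a new reading comes with each control period).
- bot.capture(name): name is "scene" or "side" or "wrist"; returns the picture (420x560x3 uint8, red, green, blue); there is no depth.
- bot.camera_model(name): a dict with "mtx" (3x3 intrinsics, pixels), "xyz" and "rotation" of the camera in the world. Camera axes: x right, y down, z forward; pixel columns grow to the right and rows downward; lengths in mm; the calibration is good to about 2 mm. A picture is of the moment at which its call begins: read the wrist's pose just before it. camera_model takes no time and is no camera call; for the wrist camera it gives the pose at the moment of the call.
- bot.close_job(): hands the job in; it is judged then, once.
The state is a dict: "time": time; "joint_positions": joint angles; "dq": joint speeds; "tau": joint torques, N m; "tool_pos": TCP position; "tcp_rot": TCP orientation; "contact_force": force on the tool from outside, world axes, zero at the start; "moment": the same for the moment, N m; "grip_width": finger opening in mm; "finger_force": force on a finger pad.
Only numpy, scipy, OpenCV 4.12 (cv2) and the standard library are available. Lean on these libraries where they do the work, as an engineer would, in place of code of your own. Each camera call takes 0.05 s, during which the arm holds its last target. There are 200 camera calls.

### The job

The lid of the white canister is leaning in the little metal stand. Take it out and lay it down flat on the counter, knob up, and let go; then pick it up again by its knob, put it on the canister and press it down until it is fully home and level all round. The canister stays standing where it is, and leave the tumbler, the spray can, the cream jar and the hairbrush alone.

Things in the scene. Friction and masses are not known exactly. Their poses are not given: they have to be found in the camera images.
- lid: Wooden lid: plate 64 x 64 x 7 mm; under it a plug 50 x 50 mm, 14 mm deep; on top a knob 18 x 18 mm, 22 mm high; all square, centred, sides parallel to its x, y. Origin: centre of the plate's underside (14 mm above plug bottom, 29 mm below knob top); z up through the knob. Starts leaning in the stand, z 50 degrees from vertical towards the stand's +x, y as the stand's y.
- canister: White open canister, 64 x 64 mm, 75 mm high, walls 5 mm, mouth 54 x 54 mm, sides along its x, y; Origin: centre of underside, z up. Just inside the rim is a black springy seal lip on each side: the lid's plug fits at any quarter turn, 2 mm spare per side, but rests on the lip, lid about 6 mm proud, until pushed past it with some 8 to 14 N (it yields suddenly, then goes solid at the rim).
- canister_rim (a point): Centre of the canister's mouth at rim height, 75 mm above its underside, axes as the canister. When the lid is home its origin is at this point.
- stand: Small fixed metal stand: base 110 (x) by 50 (y) mm, 6 mm thick, with a 40 mm wide sloping board and foot ledge on which the lid leans; the lid's two side edges overhang the board by 12 mm each and are free. Origin: at counter level, 52 mm below the leaning lid's origin; the lid's knob side looks along the stand's +x and up.
- tumbler: Glass tumbler, 68 mm across, 95 mm high; origin under its centre. Bystander.
- spray: White spray can, 50 mm across, 150 mm high; origin under its centre. Bystander.
- cream: Blue cream jar, 64 mm across, 50 mm high; origin under its centre. Bystander.
- brush: Grey hairbrush lying bristles down, 200 mm long along its x, 56 mm wide, 27 mm high; origin near the middle of its underside. Bystander.
There are look-alikes about, which are no part of the job. Several things have the shape of the lid; the one meant has the colours described above.

How it is judged (in metres and radians):
On the way:
1. the lid lies flat on the counter, knob up, let go (height (world z) of lid between 0.01 and 0.018 m and angle between lid's own z axis and vertical below 0.07 rad and contact force between the fingers and lid below 0.1 N and linear speed of lid below 0.02 m/s), for 0.2 s.
At the end, for the whole second after the job is handed in: The lid sits fully home in the canister: its plate within 2 mm of the rim in height, centred within 4 mm, level with the rim within 2 degrees; the canister stands upright on the counter; everything at rest and let go (z of lid in the frame of canister_rim between -0.003 and 0.002 m and horizontal distance between lid and canister_rim below 0.004 m and angle between the z axis of lid and the z axis of canister, either way round below 0.035 rad and angle between canister's own z axis and vertical below 0.05 rad and height (world z) of canister below 0.005 m and angle between lid's own z axis and vertical below 0.07 rad and linear speed of each of lid, canister below 0.02 m/s); the robot touches nothing.
It fails at once if the canister is shifted by more than 40 mm or tipped more than 17 degrees (distance of canister from where it was at the start of the episode above 0.04 m or angle between canister's own z axis and vertical above 0.3 rad).
It fails at once if a bystander (tumbler, spray can, cream jar, hairbrush) is moved by more than 30 mm or knocked over (distance of any of tumbler, spray, cream, brush from where it was at the start of the episode above 0.03 m or angle between any of tumbler, spray, cream's own z axis and vertical above 0.5 rad).
It also fails if it takes over 54 s, if anything falls off the work surface, if the arm or the gripper's body presses on something with over 40 N, if the wrist force passes 120 N, or if a joint passes its speed limit or range.

## Working session

There is one attempt and no reset: what is moved stays moved. The work goes in short steps, Python scripts to look and compute and a tool call to move; the robot and the scene stay as the last step left them, time stands still between calls to the robot, and variables do not carry over. Pictures are saved under pics/ and viewed, at most 12 in all, crops included, and the job is handed in when it is done.

Besides the shell and the picture viewer there is one more tool, called after "Request:" by a JSON object that holds its "api" and its "payload". servo_tool: Moves the arm, as the interface text tells. Its arguments: {"type":"object","properties":{"deltas":{"type":"array"},"fingers":{"type":"number"}},"required":["deltas"]}

```bash
mkdir -p pics; ls; python3 - <<'E'
from plant import bot
import cv2,numpy as np,pickle
d={}
for n in("scene","side","wrist"):
    m=bot.camera_model(n);im=bot.capture(n);d[n]=(im,m);cv2.imwrite(f"pics/{n}0.png",im[:,:,::-1])
    print(n,np.round(m["mtx"],1).tolist(),np.round(m["xyz"],1),np.round(m["rotation"],3).tolist())
pickle.dump(d,open("d0.pkl","wb"))
o=bot.get_obs();print(o)
E
```

```text
pics
scene [[458.7, 0.0, 276.3], [0.0, 458.7, 211.5], [0.0, 0.0, 1.0]] [1361.8  203.7  745.3] [-2.259, 0.022, 1.688]
side [[495.3, 0.0, 282.8], [0.0, 495.3, 204.1], [0.0, 0.0, 1.0]] [ 400.2  986.3 1044.5] [-2.388, 0.013, -2.997]
wrist [[315.3, 0.0, 279.5], [0.0, 315.3, 210.1], [0.0, 0.0, 1.0]] [ 73.9 526.5 385.6] [2.835, 0.0, 1.275]
{'time': 0.15, 'joint_positions': array([ 1.12799514e+00,  3.42560487e-01,  1.52473761e+00, -7.17246995e-06,
        1.27540175e+00, -1.45978492e-01]), 'dq': array([ 0.00082081, -0.00215515, -0.00218561,  0.00121852, -0.00207304,
        0.00089263]), 'tau': array([ 1.62347555e-03, -4.31467259e+01, -2.44353747e+01,  7.19579263e-02,
        5.37294941e-02, -5.08226617e-05]), 'tool_pos': array([153.40316829, 501.79692068, 226.22669021]), 'tcp_rot': array([-3.14049624e+00, -1.54266132e-04,  2.84477197e+00]), 'contact_force': array([-0.13547713,  0.04790341,  0.2293584 ]), 'moment': array([-0.0278623 , -0.03290128,  0.08898018]), 'finger_force': 0.0, 'grip_width': 91.56786419013281}
```

View pics/scene0.png

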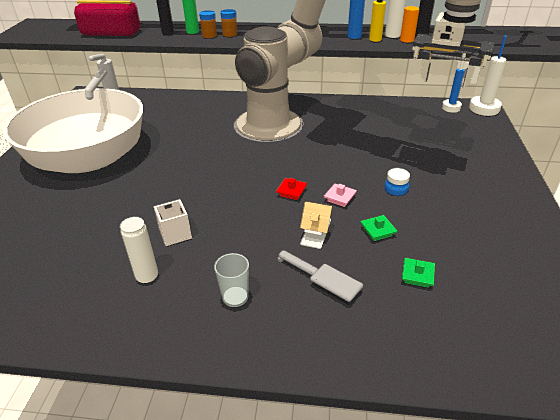

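View pics/side0.png

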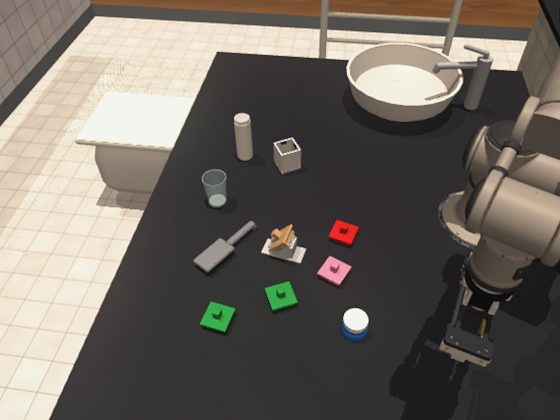

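Scene view: lid on its stand at about (316,222), canister at (173,222); side view: lid at (283,240), canister (287,155). Decoy lids (red, pink, green) lie around the stand. I'll zoom in on both.

```bash
cat > h.py <<'E'
import numpy as np,cv2
from scipy.spatial.transform import Rotation as R
def rot(r): return R.from_euler("xyz",r).as_matrix()
def ray(m,p):
    v=rot(m["rotation"])@np.linalg.solve(m["mtx"],[p[0],p[1],1.]);return np.array(m["xyz"]),v/np.linalg.norm(v)
def plane(m,p,z):
    o,v=ray(m,p);return o+v*(z-o[2])/v[2]
def tri(m1,p1,m2,p2):
    a,u=ray(m1,p1);b,v=ray(m2,p2)
    s=np.linalg.lstsq(np.c_[u,-v],b-a,rcond=None)[0]
    return (a+u*s[0]+b+v*s[1])/2,np.linalg.norm(a+u*s[0]-b-v*s[1])
def proj(m,P):
    q=m["mtx"]@(rot(m["rotation"]).T@(np.array(P,float)-m["xyz"]));return q[:2]/q[2]
E
python3 - <<'E'
import pickle,cv2,numpy as np
from h import *
d=pickle.load(open("d0.pkl","rb"))
c=[("scene",290,195),("scene",145,190),("side",255,210),("side",260,125)]
t=[]
for n,x,y in c:
    a=d[n][0][y:y+60,x:x+60,::-1]
    a=cv2.resize(a,None,fx=5,fy=5,interpolation=cv2.INTER_NEAREST);t.append(a)
cv2.imwrite("pics/z.png",np.vstack([np.hstack(t[:2]),np.hstack(t[2:])]))
ms,md=d["scene"][1],d["side"][1]
for k,a,b in[("lid",(316,218),(283,238)),("can",(172,207),(287,145))]:print(k,tri(ms,a,md,b))
for k,a,z in[("spray",(145,272),0),("tumb",(235,297),0),("cream",(397,188),0),("red",(292,189),14),("pink",(340,196),14),("green",(379,228),14),("green2",(419,272),14),("br1",(281,256),20),("br2",(350,292),20)]:print(k,plane(ms,a,z).round())
E
```

```text
lid (array([531.10963121, 182.86201499,  45.59977867]), np.float64(5.719111904578607))
can (array([ 565.5667688 , -149.66636118,   80.53682621]), np.float64(0.9804640333642485))
spray [ 700. -185.    0.]
tumb [751.  28.   0.]
cream [335. 395.   0.]
red [383. 115.  14.]
pink [403. 242.  14.]
green [520. 335.  14.]
green2 [656. 412.  14.]
br1 [642. 113.  20.]
br2 [731. 265.  20.]
```

View pics/z.png

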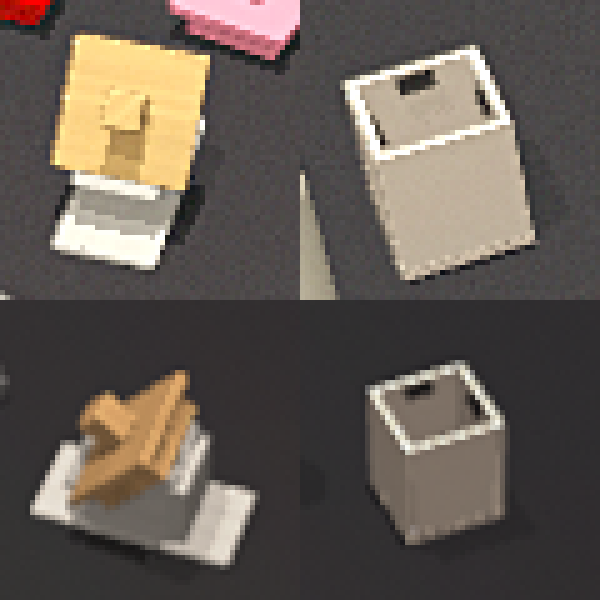

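The zoom shows the tan lid leaning with its knob towards the scene camera (+x), the white base, and the canister rim quadrilateral. I'll turn the clicked corners into poses.

```bash
python3 - <<'E'
import pickle
from h import *
d=pickle.load(open("d0.pkl","rb"));S,D=d["scene"][1],d["side"][1]
sc=lambda x,y,o:(o[0]+x/5-.5,o[1]+y/5-.5)
# base corners in side view, top z=6
B=np.array([plane(D,sc(x,y-300,(255,210)),z) for x,y,z in[(62,440,6),(258,488,6),(230,562,3),(30,512,3)]])
print("base",B.round(1).tolist(),B.mean(0)); e=(B[0]-B[1])+(B[3]-B[2]);print("yaw",np.arctan2(e[1],e[0]),np.linalg.norm(e)/2)
# canister rim outer corners
C1=np.array([plane(S,sc(x-300,y,(145,190)),75) for x,y in[(343,82),(478,46),(514,122),(374,160)]])
C2=np.array([plane(D,sc(x,y-300,(260,125)),75) for x,y in[(367,388),(465,362),(506,430),(405,452)]] ) if 0 else np.array([plane(D,sc(x-300,y-300,(260,125)),75) for x,y in[(367,388),(465,362),(506,430),(405,452)]])
for C in(C1,C2):
    print("can",C.mean(0),[(round(float(np.linalg.norm(C[i]-C[i-1])),1),round(float(np.degrees(np.arctan2(*(C[i]-C[i-1])[1::-1])))),) for i in range(4)])
# lid: top face corners scene
P=[sc(x,y,(290,195)) for x,y in[(75,35),(210,55),(187,190),(50,165)]]
obj=np.array([[-32,-32,7],[-32,32,7],[32,32,7],[32,-32,7]],float)
ok,r,t=cv2.solvePnP(obj,np.array(P),S["mtx"],None)
Rl=rot(S["rotation"])@cv2.Rodrigues(r)[0];print("lid pnp",rot(S["rotation"])@t.ravel()+S["xyz"],Rl.round(2).tolist())
# lid centre from knob-ish pixel centre of top face on height 52+7cos50
print(plane(S,np.mean(P,0),52+4.5))
print(tri(S,P[1],D,sc(186,370-300,(255,210))),tri(S,P[2],D,sc(74,497-300,(255,210))))
E
```

```text
base [[578.7, 151.7, 6.0], [469.9, 170.2, 6.0], [479.0, 218.3, 3.0], [587.8, 200.0, 3.0]] [528.84423563 185.03996639   4.5       ]
yaw -0.1672189726634305 110.30418501356698
can [ 570.10269359 -153.7331607    75.        ] [(62.7, -149), (65.1, 120), (63.3, 31), (64.8, -60)]
can [ 566.85899395 -152.1866547    75.        ] [(63.7, -60), (64.6, -150), (68.4, 118), (63.2, 26)]
lid pnp [539.36957933 184.29983017  52.01859268] [[0.79, 0.12, 0.6], [-0.12, 0.99, -0.04], [-0.6, -0.04, 0.8]]
[542.63057388 184.12578085  56.5       ]
(array([518.41935355, 201.1865439 ,  96.62490799]), np.float64(51.364175950589924)) (array([562.94582552, 210.4796846 ,  30.02389936]), np.float64(4.8816837501571335))
```

Lid origin ≈ (537,185,52), stand yaw −0.167; canister ≈ (568,−153), yaw ≈ 30°. Moving to a look pose in front of the knob.

Request:
{"api": "servo_tool", "payload": {"deltas": [[[-0.042, -0.0138, 0], [0, 0, 0]], [[-0.042, -0.0138, 0], [0, 0, 0]], [[-0.042, -0.0138, 0], [0, 0, 0]], [[-0.042, -0.0138, 0], [0, 0, 0]], [[-0.042, -0.0138, 0], [0, 0, 0]], [[-0.042, -0.0138, 0], [0, 0, 0]], [[-0.042, -0.0138, 0], [0, 0, 0]], [[-0.042, -0.0138, 0], [0, 0, 0]], [[-0.042, -0.0138, 0], [0, 0, 0]], [[-0.042, -0.0138, 0], [0, 0, 0]], [[-0.042, -0.0138, 0], [0, 0, 0]], [[-0.042, -0.0138, 0], [0, 0, 0]], [[-0.042, -0.0138, 0], [0, 0, 0]], [[0, 0, 0], [0, 0, -7.4]], [[0, 0, 0.02], [0, 9, 0]], [[0, 0, 0.02], [0, 9, 0]], [[0, 0, 0.02], [0, 9, 0]], [[0, 0, 0], [0, 0, 0]]], "fingers": 1}}

```text
time: 2.4
tool_pos: [613.5, 171.4, 161.4]
tcp_rot: [-3.138, -0.48, 2.971]
contact_force: [0.1, -0.1, -0.7]
grip_width: 91.7
finger_force: 0.0
```

Request:
{"api": "servo_tool", "payload": {"deltas": [[[-0.008, 0, 0.01], [0, 7.5, 0]], [[-0.01, 0, 0.01], [0, 7.5, 0]], [[-0.012, 0, 0.006], [0, 7.5, 0]], [[0, 0, 0], [0, 0, 0]], [[0, 0, 0], [0, 0, 0]]]}}

```text
time: 3.02
tool_pos: [624.2, 171.4, 131.8]
tcp_rot: [3.14, -0.857, 2.975]
contact_force: [0.6, 0.6, 0.8]
grip_width: 91.8
finger_force: 0.0
```

```bash
python3 - <<'E'
from plant import bot
from h import *
import pickle
o=bot.get_obs();m=bot.camera_model("wrist");im=bot.capture("wrist");pickle.dump((im,m,o),open("d1.pkl","wb"))
print(o["tool_pos"],o["tcp_rot"],o["joint_positions"])
cv2.imwrite("pics/w1.png",im[:,:,::-1]);print(proj(m,(537,185,52)),m)
E
```

```text
[624.24036396 171.38210949 131.7516786 ] [ 3.13996814 -0.85715949  2.97544521] [ 0.0632499   1.28862646  0.22277052  0.27719452  2.45494131 -1.2024879 ]
[277.69448761 208.61151966] {'mtx': array([[315.2623075 ,   0.        , 279.50586894],
       [  0.        , 315.2623075 , 210.13478973],
       [  0.        ,   0.        ,   1.        ]]), 'xyz': array([687.96377172, 160.82528249, 298.74903021]), 'rotation': array([-2.59171927e+00, -2.29421080e-03,  1.40480270e+00])}
```

View pics/w1.png

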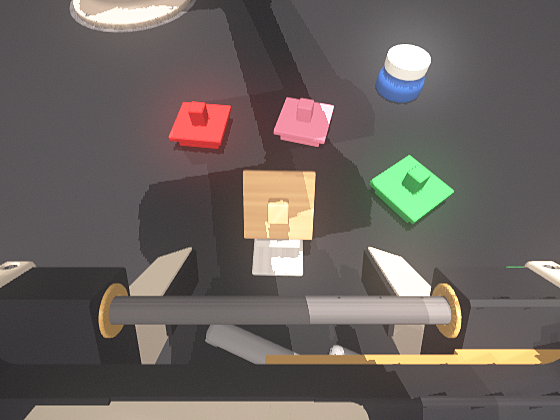

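Wrist view: tan lid quad about (244,171)-(315,172)-(313,240)-(243,238), knob top at ~(278,212), base front below it. Refining by mask corners.

```bash
cat > lidfit.py <<'E'
from h import *
def mask(im):
    h=cv2.cvtColor(im,cv2.COLOR_RGB2HSV)
    k=cv2.inRange(h,(10,60,90),(25,255,255));n,l,s,c=cv2.connectedComponentsWithStats(k)
    return l,s
E
python3 - <<'E'
import pickle
from lidfit import *
im,m,o=pickle.load(open("d1.pkl","rb"))
l,s=mask(im);i=l[180,255];k=(l==i).astype(np.uint8);print(s[i])
c=max(cv2.findContours(k,cv2.RETR_EXTERNAL,cv2.CHAIN_APPROX_NONE)[0],key=cv2.contourArea)
q=cv2.approxPolyDP(cv2.convexHull(c),6,True).reshape(-1,2);print(q)
q=q[np.argsort(q[:,1])];a=q[:2][np.argsort(q[:2,0])];b=q[2:][np.argsort(q[2:,0])]
P=np.array([a[0],a[1],b[1],b[0]],float)
# right in the picture is +y of stand
obj=np.array([[-32,-32,0],[-32,32,0],[32,32,7],[32,-32,7]],float)
ok,r,t=cv2.solvePnP(obj,P,m["mtx"],None,flags=cv2.SOLVEPNP_ITERATIVE)
M=rot(m["rotation"]);print("pnp",M@t.ravel()+m["xyz"]);print((M@cv2.Rodrigues(r)[0]).round(3))
print("ray",plane(m,P.mean(0),52+3.5*.64), P)
g=cv2.cvtColor(im,cv2.COLOR_RGB2HSV)
w=np.float32(g[195:240,262:296,2]);
kn=np.argwhere(g[170:240,245:313,2]>250);print(len(kn),kn.mean(0)[::-1]+[245,170],kn.min(0),kn.max(0))
E
```

```text
[ 243  169   73   71 4578]
[[243 170]
 [314 171]
 [312 238]
 [245 238]]
pnp [530.57405697 186.82628556  49.65488289]
[[ 0.601  0.169  0.781]
 [-0.103  0.986 -0.134]
 [-0.793  0.     0.61 ]]
ray [533.83315443 186.2778697   54.24      ] [[243. 170.]
 [314. 171.]
 [312. 238.]
 [245. 238.]]
1244 [292.68006431 216.71784566] [ 2 20] [69 67]
```

Request:
{"api": "servo_tool", "payload": {"deltas": [[[0, 0, 0.02], [0, 0.9, 0]], [[0, 0, 0.02], [0, 0, 0]], [[0, 0, 0.02], [0, 0, 0]], [[0, 0, 0.02], [0, 0, 0]], [[0, 0, 0.015], [0, 0, 0]], [[0, 0, 0.01], [0, 0, 0]], [[0, 0, 0.006], [0, 0, 0]], [[0, 0, 0], [0, 0, 0]], [[0, 0, 0], [0, 0, 0]]]}}

```text
time: 4.2
tool_pos: [540.4, 185.0, 59.5]
tcp_rot: [3.14, -0.876, 2.975]
contact_force: [0.4, -0.3, -0.4]
grip_width: 91.6
finger_force: 0.0
```

```bash
python3 - <<'E'
from plant import bot
from h import *
o=bot.get_obs();print(o["tool_pos"],o["tcp_rot"],o["contact_force"])
a=bot.capture("wrist");b=bot.capture("scene")[170:260,260:380];b=cv2.resize(b,None,fx=4.5,fy=4.5)
c=bot.capture("side")[190:280,240:330];c=cv2.resize(c,None,fx=4.5,fy=4.5)
a=a[150:350,100:460];a=cv2.resize(a,(338,188));x=np.zeros((593,560,3),np.uint8)
x[:188,:338]=a;x[188:,:][:405,:]=np.hstack([b,c])[:, :560] if 0 else 0
y=np.hstack([b,c]);y=cv2.resize(y,(790,int(y.shape[0]*790/y.shape[1])));z=np.zeros((y.shape[0]+188,790,3),np.uint8);z[:188,:338]=a;z[188:]=y
cv2.imwrite("pics/c2.png",z[:,:,::-1]);print(z.shape)
E
```

```text
[540.36737412 184.99177465  59.54723968] [ 3.14036528 -0.87646174  2.97499953] [ 0.35311303 -0.25454418 -0.3847943 ]
(526, 790, 3)
```

View pics/c2.png

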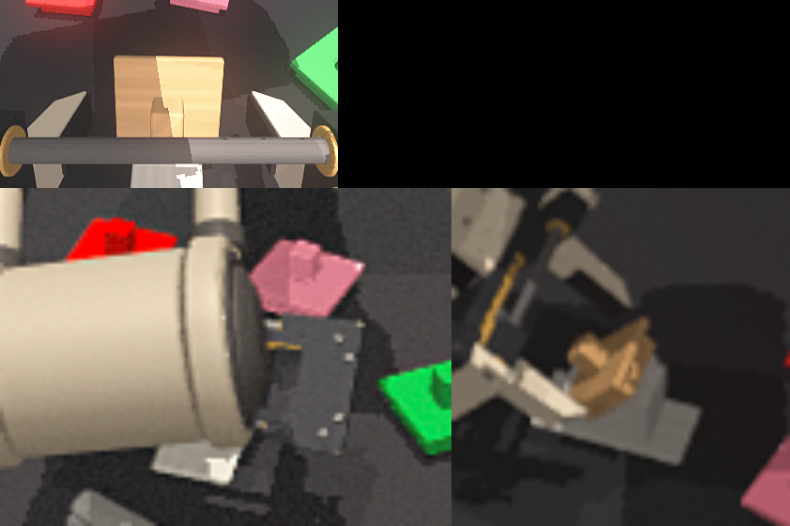

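The fingers straddle the lid symmetrically in the wrist view; in the side view the knob end is at about (276,234) in full-image pixels. Checking that against the expected position.

```bash
python3 - <<'E'
import pickle
from h import *
d=pickle.load(open("d0.pkl","rb"));D=d["side"][1]
n=np.array([.755,-.127,.643]);O=np.array([532,186.3,52])
u=np.array([.634,-.107,-.766])
for s,e in((29,0),(18,0),(29,-9),(29,9)):print(s,e,proj(D,O+s*n+e*u))
y=np.array([.166,.986,0]);T=np.array([540.4,185,59.5])
print("tip",proj(D,T+46*y),proj(D,T+46*y+19*n))
for e in(32,-32):print("edge",proj(D,O+7*n+e*u+32*y))
E
```

```text
29 0 [273.50956443 231.75303488]
18 0 [276.68768694 234.26937627]
29 -9 [275.58795626 230.52963264]
29 9 [271.45166761 232.96437316]
tip [272.9482974  249.28997491] [267.30639928 244.90597504]
edge [268.58374756 250.15453944]
edge [283.54671726 241.90927675]
```

Knob matches the prediction to a pixel or so. Closing on it.

Request:
{"api": "servo_tool", "payload": {"deltas": [[[0, 0, 0], [0, 0, 0]], [[0, 0, 0], [0, 0, 0]], [[0, 0, 0], [0, 0, 0]], [[0, 0, 0], [0, 0, 0]], [[0, 0, 0], [0, 0, 0]], [[0, 0, 0], [0, 0, 0]], [[0, 0, 0], [0, 0, 0]], [[0, 0, 0], [0, 0, 0]]], "fingers": 0}}

```text
time: 5.35
tool_pos: [539.8, 184.9, 58.1]
tcp_rot: [-3.141, -0.88, 2.974]
contact_force: [-1.4, -1.1, 1.9]
grip_width: 17.9
finger_force: 30.0
```

Request:
{"api": "servo_tool", "payload": {"deltas": [[[0, 0, -0.01], [0, 0, 0]], [[0, 0, -0.02], [0, 0, 0]], [[0, 0, -0.025], [0, 0, 0]], [[0, 0, -0.025], [0, 0, 0]], [[0, 0, -0.02], [0, 0, 0]], [[0, 0, 0], [0, -8.4, 0]], [[0, 0, 0], [0, -8.4, 0]], [[0, 0, 0], [0, -8.4, 0]], [[0, 0, 0], [0, -8.4, 0]], [[0, 0, 0], [0, -8.4, 0]], [[0, 0, 0], [0, -8.4, 0]], [[0, 0, 0], [0, 0, 0]], [[0, 0, 0], [0, 0, 0]]]}}

```text
time: 6.98
tool_pos: [616.6, 172.0, 122.3]
tcp_rot: [3.141, -0.001, 2.974]
contact_force: [0.3, 0.3, -0.4]
grip_width: 17.8
finger_force: 30.0
```

Request:
{"api": "servo_tool", "payload": {"deltas": [[[0.011, -0.031, 0], [0, 0, 0]], [[0.011, -0.031, 0], [0, 0, 0]], [[0.011, -0.031, 0], [0, 0, 0]], [[0.011, -0.031, 0.02], [0, 0, 0]], [[0.011, -0.031, 0.02], [0, 0, 0]], [[0.011, -0.031, 0.02], [0, 0, 0]], [[0, 0, 0.02], [0, 0, 0]], [[0, 0, 0.006], [0, 0, 0]], [[0, 0, 0.003], [0, 0, 0]], [[0, 0, 0], [0, 0, 0]], [[0, 0, 0], [0, 0, 0]]]}}

```text
time: 8.35
tool_pos: [520.3, -0.1, 33.3]
tcp_rot: [3.141, 0.001, 2.974]
contact_force: [0.6, -0.1, 0.4]
grip_width: 17.9
finger_force: 30.0
```

```bash
python3 - <<'E'
from plant import bot
from h import *
o=bot.get_obs();print(o["tool_pos"],o["tcp_rot"],o["contact_force"])
z=[]
for n in("scene","side"):
    m=bot.camera_model(n);c=proj(m,o["tool_pos"]).astype(int);print(n,c)
    a=bot.capture(n)[c[1]-35:c[1]+35,c[0]-40:c[0]+40];z.append(cv2.resize(a,None,fx=5,fy=5,interpolation=cv2.INTER_CUBIC))
cv2.imwrite("pics/c3.png",np.hstack(z)[:,:,::-1])
E
```

```text
[ 5.20252140e+02 -5.30803888e-02  3.33035258e+01] [3.14140840e+00 1.05172755e-03 2.97446111e+00] [ 0.5843338  -0.07807609  0.40453197]
scene [240 213]
side [295 192]
```

View pics/c3.png

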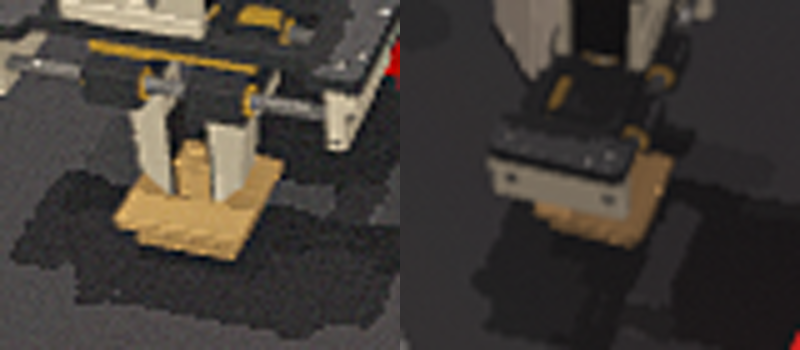

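The lid hangs on the knob, about level, with its plate corners in the scene crop at about (115,215)-(240,260)-(283,160). Lowering gently until it touches.

Request:
{"api": "servo_tool", "payload": {"deltas": [[[0, 0, 0.002], [0, 0, 0]], [[0, 0, 0.002], [0, 0, 0]], [[0, 0, 0.002], [0, 0, 0]], [[0, 0, 0], [0, 0, 0]], [[0, 0, 0], [0, 0, 0]]]}}

```text
time: 9.07
tool_pos: [519.7, -0.3, 26.7]
tcp_rot: [3.141, -0.0, 2.974]
contact_force: [-1.6, -0.3, -0.7]
grip_width: 17.6
finger_force: 30.0
```

Request:
{"api": "servo_tool", "payload": {"deltas": [[[0, 0, 0.0015], [0, 0, 0]], [[0, 0, 0], [0, 0, 0]], [[0, 0, 0.0015], [0, 0, 0]], [[0, 0, 0], [0, 0, 0]]]}}

```text
time: 9.57
tool_pos: [519.6, -0.3, 23.6]
tcp_rot: [3.142, -0.0, 2.974]
contact_force: [0.0, 0.5, -0.8]
grip_width: 17.6
finger_force: 30.0
```

Request:
{"api": "servo_tool", "payload": {"deltas": [[[0, 0, 0.001], [0, 0, 0]], [[0, 0, 0], [0, 0, 0]], [[0, 0, 0.001], [0, 0, 0]], [[0, 0, 0], [0, 0, 0]]]}}

```text
time: 10.07
tool_pos: [519.7, -0.3, 21.8]
tcp_rot: [3.142, 0.0, 2.974]
contact_force: [0.7, -0.1, 0.4]
grip_width: 17.7
finger_force: 30.0
```

Request:
{"api": "servo_tool", "payload": {"deltas": [[[0, 0, 0.0007], [0, 0, 0]], [[0, 0, 0], [0, 0, 0]], [[0, 0, 0.0007], [0, 0, 0]], [[0, 0, 0], [0, 0, 0]]]}}

```text
time: 10.58
tool_pos: [520.0, -0.3, 21.6]
tcp_rot: [3.142, 0.001, 2.974]
contact_force: [-2.8, -1.0, 12.2]
grip_width: 17.9
finger_force: 30.0
```

```bash
python3 - <<'E'
from plant import bot
from h import *
o=bot.get_obs();print(o["tool_pos"],o["contact_force"],o["moment"])
n="scene";m=bot.camera_model(n);c=(240,213);P=o["tool_pos"]
a=bot.capture(n)[c[1]-35:c[1]+35,c[0]-40:c[0]+40];a=cv2.resize(a,None,fx=8,fy=8,interpolation=cv2.INTER_CUBIC)
# expected plate underside / counter contact outline for a flat lid
q=np.arctan2(-.166,.986);Rz=np.array([[np.cos(q),-np.sin(q)],[np.sin(q),np.cos(q)]])
for h,z,col in((32,14,(0,0,255)),(25,0,(0,255,255))):
    pts=np.array([(proj(m,[*(P[:2]+Rz@np.array(v)*h),z])-[c[0]-40,c[1]-35])*8 for v in((-1,-1),(1,-1),(1,1),(-1,1))],np.int32)
    cv2.polylines(a,[pts],True,col,1)
cv2.imwrite("pics/c4.png",a[:,:,::-1])
E
```

```text
[ 5.19973466e+02 -3.29326884e-01  2.15737288e+01] [-2.81275909 -0.99447753 12.22961032] [ 0.06629474  0.69081429 -0.03152313]
```

View pics/c4.png

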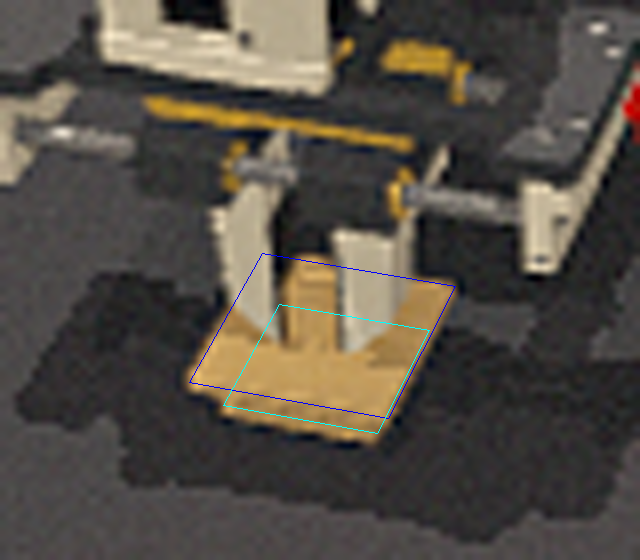

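Lid is on the counter (12 N contact, outline agrees with a flat lid). Relax and release, then back off upward for a look.

Request:
{"api": "servo_tool", "payload": {"deltas": [[[0, 0, -0.0007], [0, 0, 0]]]}}

```text
time: 10.75
tool_pos: [519.8, -0.3, 21.7]
tcp_rot: [3.141, 0.001, 2.974]
contact_force: [0.1, 1.1, 2.0]
grip_width: 17.6
finger_force: 30.0
```

Request:
{"api": "servo_tool", "payload": {"deltas": [[[0, 0, 0], [0, 0, 0]], [[0, 0, 0], [0, 0, 0]], [[0, 0, -0.002], [0, 0, 0]], [[0, 0, -0.003], [0, 0, 0]], [[0, 0, -0.01], [0, 0, 0]], [[0, 0, -0.03], [0, 0, 0]], [[0, 0, -0.04], [0, 0, 0]], [[0, 0, -0.04], [0, 0, 0]], [[0, 0, 0], [0, 0, 0]], [[0, 0, 0], [0, 0, 0]]], "fingers": 0.7}}

```text
time: 12.0
tool_pos: [519.2, -0.2, 145.8]
tcp_rot: [3.142, -0.0, 2.974]
contact_force: [0.7, 0.1, -0.6]
grip_width: 64.1
finger_force: 0.0
```

```bash
python3 - <<'E'
from plant import bot
from lidfit import *
import pickle
o=bot.get_obs();m=bot.camera_model("wrist");im=bot.capture("wrist");pickle.dump((im,m,o),open("d2.pkl","wb"))
print(o["tool_pos"],o["tcp_rot"],o["grip_width"],o["contact_force"])
p=proj(m,(520,0,21));print(p)
l,s=mask(im)
for i in range(1,len(s)):
    if s[i,4]>150:print(s[i])
cv2.imwrite("pics/w5.png",im[:,:,::-1])
E
```

```text
[ 5.19207245e+02 -2.07431981e-01  1.45843288e+02] [ 3.14151341e+00 -4.91224183e-04  2.97395558e+00] 64.12983435081635 [ 0.72247483  0.10778247 -0.60401162]
[278.95747666 203.84150983]
[ 245  169   70   68 4163]
[150 283  22  55 635]
[388 283  22  55 622]
[ 210  349  320   16 3903]
```

View pics/w5.png

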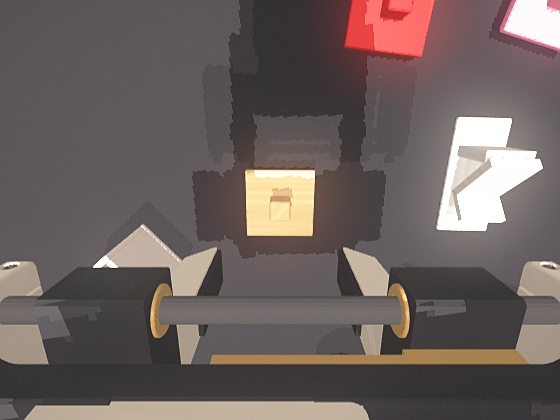

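Lid lies flat, knob up, its top face at pixels (246–314, 169–236), aligned with the tool. Now a close look at the canister from above.

Request:
{"api": "servo_tool", "payload": {"deltas": [[[-0.0123, -0.0238, -0.017], [0, 0, 0]], [[-0.0123, -0.0238, -0.017], [0, 0, 0]], [[-0.0123, -0.0238, -0.017], [0, 0, 0]], [[-0.0123, -0.0238, -0.017], [0, 0, 0]], [[-0.0123, -0.0238, -0.017], [0, 0, 0]], [[-0.0123, -0.0238, -0.017], [0, 0, 0]], [[0, 0, 0], [0, 0, -9.9]], [[0, 0, 0], [0, 0, -9.9]], [[0, 0, 0], [0, 0, -9.9]], [[0, 0, 0], [0, 0, -9.9]], [[0, 0, 0], [0, 0, 0]], [[0, 0, 0], [0, 0, 0]]]}}

```text
time: 13.55
tool_pos: [568.4, -153.3, 247.2]
tcp_rot: [3.14, -0.001, -2.621]
contact_force: [0.7, -0.4, -0.8]
grip_width: 64.6
finger_force: 0.0
```

```bash
python3 - <<'E'
from plant import bot
from lidfit import *
import pickle
# lid centre & yaw from d2
im,m,o=pickle.load(open("d2.pkl","rb"));l,s=mask(im);k=(l==l[225,255]).astype(np.uint8)
print("lid bbox",s[l[225,255]])
g=cv2.cvtColor(im,cv2.COLOR_RGB2HSV)
c=max(cv2.findContours(k,0,1)[0],key=cv2.contourArea);q=cv2.approxPolyDP(cv2.convexHull(c),5,True).reshape(-1,2);print(q.tolist())
for p in q:print(plane(m,p,21).round(1))
o=bot.get_obs();m=bot.camera_model("wrist");im=bot.capture("wrist");pickle.dump((im,m,o),open("d3.pkl","wb"))
print(o["tool_pos"],o["tcp_rot"],proj(m,(568,-153,75)))
cv2.imwrite("pics/w6.png",cv2.resize(im[100:300,180:380],None,fx=3,fy=3,interpolation=cv2.INTER_NEAREST)[:,:,::-1])
E
```

```text
lid bbox [ 245  169   70   68 4163]
[[314, 170], [312, 235], [247, 235], [246, 169]]
[493.6  36.8  21. ]
[556.4  26.4  21. ]
[545.9 -35.8  21. ]
[482.5 -24.   21. ]
[ 568.40178671 -153.31429281  247.19534129] [ 3.14027752e+00 -8.79673805e-04 -2.62144043e+00] [278.48845265 190.07016512]
```

View pics/w6.png

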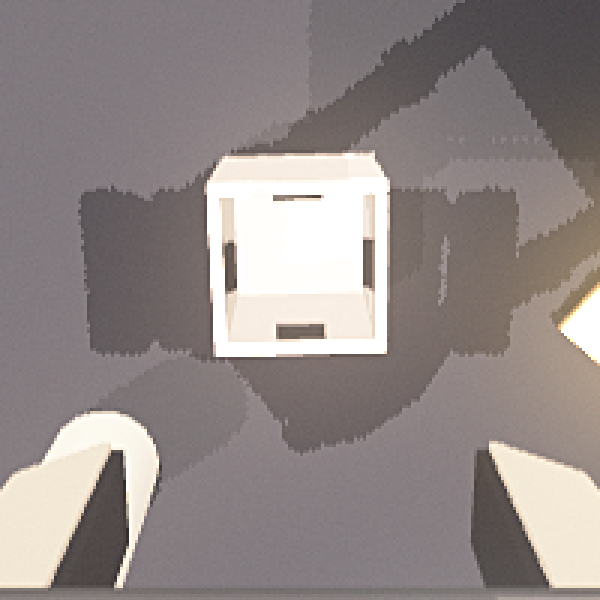

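Rim outer corners in the crop are about (207,181), (390,181), (388,354), (214,356); converting, and computing the lid with the back edge on the plate's underside.

```bash
python3 - <<'E'
from lidfit import *
import pickle
def rep(n,C):
    C=np.array(C)[:,:2];x=(C[1]-C[0])+(C[2]-C[3]);print(n,C.mean(0).round(1),"yaw",np.degrees(np.arctan2(x[1],x[0])).round(2),[np.linalg.norm(C[i]-C[i-1]).round(1) for i in range(4)], [np.degrees(np.arctan2(*(C[i]-C[i-1])[::-1])).round(1) for i in range(4)])
im,m,o=pickle.load(open("d2.pkl","rb"))
rep("lid",[plane(m,p,z) for p,z in(((245.5,169),14),((314.5,169),14),((313,236),21),((246.5,236),21))])
print("tool2",o["tool_pos"])
im,m,o=pickle.load(open("d3.pkl","rb"))
f=lambda x,y:(180+x/3-.5,100+y/3-.5)
rep("can click",[plane(m,f(x,y),75) for x,y in((207,181),(390,181),(388,354),(214,356))])
g=im.min(2);print(g[170:225:3,190+3+60],)
k=(g>238).astype(np.uint8);
# inner mouth corners
rep("inner",[plane(m,f(x,y),75) for x,y in((221,195),(375,195),(374,341),(227,343))])
k=cv2.inRange(im,(225,220,215),(255,255,255));c=max(cv2.findContours(k[150:225,240:320].copy(),0,1)[0],key=cv2.contourArea)
q=cv2.approxPolyDP(cv2.convexHull(c),4,True).reshape(-1,2)+[240,150];print(q.tolist())
E
```

```text
lid [520.5   0.8] yaw 80.45 [np.float64(64.3), np.float64(64.2), np.float64(64.3), np.float64(64.6)] [np.float64(170.1), np.float64(80.5), np.float64(-9.6), np.float64(-99.6)]
tool2 [ 5.19207245e+02 -2.07431981e-01  1.45843288e+02]
can click [ 567.1 -152.3] yaw 120.2 [np.float64(64.8), np.float64(64.1), np.float64(64.1), np.float64(64.5)] [np.float64(-149.5), np.float64(119.9), np.float64(30.9), np.float64(-59.5)]
[243 255 255 255 255 255 255 255 255 255 255 255 255 255 255 255 255 125
 121]
inner [ 567.1 -152.5] yaw 120.26 [np.float64(54.8), np.float64(54.2), np.float64(54.1), np.float64(54.3)] [np.float64(-149.2), np.float64(119.9), np.float64(30.9), np.float64(-59.3)]
[[304, 151], [309, 162], [308, 216], [252, 218], [253, 154]]
```

Request:
{"api": "servo_tool", "payload": {"deltas": [[[0, 0, 0], [0, 0, 9.9]], [[0, 0, 0], [0, 0, 9.9]], [[0, 0, 0], [0, 0, 9.9]], [[0, 0, 0], [0, 0, 9.9]], [[0.0122, 0.024, 0.01], [0, 0, 0]], [[0.0122, 0.024, 0.02], [0, 0, 0]], [[0.0122, 0.024, 0.02], [0, 0, 0]], [[0.0122, 0.024, 0.025], [0, 0, 0]], [[0.0122, 0.024, 0.025], [0, 0, 0]], [[0.0122, 0.024, 0.025], [0, 0, 0]], [[0, 0, 0.03], [0, 0, 0]], [[0, 0, 0.03], [0, 0, 0]], [[0, 0, 0.01], [0, 0, 0]], [[0, 0, 0], [0, 0, 0]], [[0, 0, 0], [0, 0, 0]]]}}

```text
time: 15.48
tool_pos: [521.3, 0.6, 54.1]
tcp_rot: [3.141, 0.002, 2.973]
contact_force: [0.4, -0.7, 0.1]
grip_width: 64.1
finger_force: 0.0
```

Request:
{"api": "servo_tool", "payload": {"deltas": [[[0.0008, 0, 0.015], [0, 0, 0]], [[0, 0, 0.01], [0, 0, 0]], [[0, 0, 0.006], [0, 0, 0]], [[0, 0, 0], [0, 0, 0]]]}}

```text
time: 15.98
tool_pos: [519.5, 0.9, 21.6]
tcp_rot: [3.142, -0.001, 2.974]
contact_force: [-0.9, -0.6, 0.6]
grip_width: 64.3
finger_force: 0.0
```

Request:
{"api": "servo_tool", "payload": {"deltas": [[[0, 0, 0], [0, 0, 0]], [[0, 0, 0], [0, 0, 0]], [[0, 0, 0], [0, 0, 0]], [[0, 0, 0], [0, 0, 0]], [[0, 0, 0], [0, 0, 0]], [[0, 0, 0], [0, 0, 0]]], "fingers": 0}}

```text
time: 16.73
tool_pos: [519.7, 0.9, 22.1]
tcp_rot: [3.142, 0.0, 2.974]
contact_force: [-0.3, 0.1, 0.4]
grip_width: 17.9
finger_force: 30.0
```

Request:
{"api": "servo_tool", "payload": {"deltas": [[[0, 0, -0.01], [0, 0, 0]], [[0, 0, -0.03], [0, 0, 0]], [[0, 0, -0.04], [0, 0, 0]], [[0, 0, -0.04], [0, 0, 0]], [[-0.012, -0.024, 0], [0, 0, 0]], [[-0.012, -0.024, 0], [0, 0, 0]], [[-0.012, -0.024, 0], [0, 0, 0]], [[-0.012, -0.024, 0], [0, 0, 0]], [[-0.012, -0.024, 0], [0, 0, 0]], [[-0.012, -0.024, 0], [0, 0, 0]], [[0, 0, 0], [0, 0, -9.95]], [[0, 0, 0], [0, 0, -9.95]], [[0, 0, 0], [0, 0, -9.95]], [[0, 0, 0], [0, 0, -9.95]], [[0, 0, 0], [0, 0, 0]], [[0, 0, 0], [0, 0, 0]]]}}

```text
time: 18.73
tool_pos: [566.6, -153.0, 142.3]
tcp_rot: [-3.142, 0.0, -2.618]
contact_force: [-0.9, 0.1, -0.3]
grip_width: 17.8
finger_force: 30.0
```

```bash
python3 - <<'E'
from plant import bot
from h import *
import pickle
o=bot.get_obs();print(o["tool_pos"],o["tcp_rot"],o["contact_force"])
z=[];d={}
for n in("wrist","scene"):
    m=bot.camera_model(n);im=bot.capture(n);d[n]=(im,m);c=proj(m,o["tool_pos"]-[0,0,20]).astype(int);print(n,c)
    h=(60,60) if n=="wrist" else (40,40)
    a=im[c[1]-h[1]:c[1]+h[1],c[0]-h[0]:c[0]+h[0]];z.append(cv2.resize(a,(400,400),interpolation=cv2.INTER_CUBIC))
pickle.dump(d,open("d4.pkl","wb"))
cv2.imwrite("pics/c7.png",np.hstack(z)[:,:,::-1])
E
```

```text
[ 566.60160009 -153.03535711  142.30811336] [-3.14156300e+00  1.82322561e-04 -2.61793895e+00] [-0.85372719  0.13370301 -0.2784358 ]
wrist [277 249]
scene [167 192]
```

View pics/c7.png

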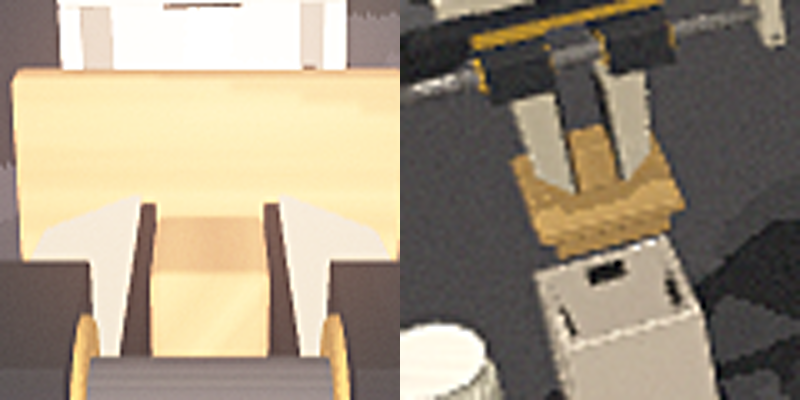

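Lid is level and square over the mouth. Descending to just above the rim, then slowly.

Request:
{"api": "servo_tool", "payload": {"deltas": [[[0, 0, 0.015], [0, 0, 0]], [[0, 0, 0.015], [0, 0, 0]], [[0, 0, 0.009], [0, 0, 0]], [[0, 0, 0.003], [0, 0, 0]], [[0, 0, 0.002], [0, 0, 0]], [[0, 0, 0.002], [0, 0, 0]], [[0, 0, 0], [0, 0, 0]], [[0, 0, 0], [0, 0, 0]]]}}

```text
time: 19.82
tool_pos: [566.8, -153.1, 96.3]
tcp_rot: [-3.141, 0.0, -2.615]
contact_force: [0.1, -1.0, -0.2]
grip_width: 17.7
finger_force: 30.0
```

Request:
{"api": "servo_tool", "payload": {"deltas": [[[0, 0, 0.0015], [0, 0, 0]], [[0, 0, 0.0015], [0, 0, 0]], [[0, 0, 0.0015], [0, 0, 0]], [[0, 0, 0], [0, 0, 0]], [[0, 0, 0], [0, 0, 0]]]}}

```text
time: 20.45
tool_pos: [566.7, -153.2, 91.5]
tcp_rot: [-3.141, 0.0, -2.615]
contact_force: [1.0, -1.6, -1.0]
grip_width: 17.7
finger_force: 30.0
```

Request:
{"api": "servo_tool", "payload": {"deltas": [[[0, 0, 0.0015], [0, 0, 0]], [[0, 0, 0.001], [0, 0, 0]], [[0, 0, 0.001], [0, 0, 0]], [[0, 0, 0], [0, 0, 0]], [[0, 0, 0], [0, 0, 0]]]}}

```text
time: 21.08
tool_pos: [566.9, -153.4, 88.4]
tcp_rot: [-3.141, 0.0, -2.615]
contact_force: [-0.0, -2.7, 5.2]
grip_width: 17.4
finger_force: 30.0
```

Request:
{"api": "servo_tool", "payload": {"deltas": [[[0, 0, 0.001], [0, 0, 0]], [[0, 0, 0.001], [0, 0, 0]], [[0, 0, 0], [0, 0, 0]], [[0, 0, 0], [0, 0, 0]]]}}

```text
time: 21.58
tool_pos: [567.1, -153.3, 86.9]
tcp_rot: [-3.14, 0.001, -2.614]
contact_force: [-0.8, -3.2, 9.0]
grip_width: 17.9
finger_force: 30.0
```

Request:
{"api": "servo_tool", "payload": {"deltas": [[[0, 0, 0.001], [0, 0, 0]], [[0, 0, 0.001], [0, 0, 0]], [[0, 0, 0], [0, 0, 0]], [[0, 0, 0], [0, 0, 0]]]}}

```text
time: 22.08
tool_pos: [566.8, -153.2, 84.1]
tcp_rot: [-3.141, 0.0, -2.615]
contact_force: [0.8, -2.8, 4.5]
grip_width: 17.7
finger_force: 30.0
```

Request:
{"api": "servo_tool", "payload": {"deltas": [[[0, 0, 0.001], [0, 0, 0]], [[0, 0, 0.001], [0, 0, 0]], [[0, 0, 0], [0, 0, 0]], [[0, 0, 0], [0, 0, 0]]]}}

```text
time: 22.58
tool_pos: [566.8, -153.2, 83.1]
tcp_rot: [-3.141, 0.001, -2.615]
contact_force: [-2.2, -2.1, 11.3]
grip_width: 17.7
finger_force: 30.0
```

Request:
{"api": "servo_tool", "payload": {"deltas": [[[0, 0, 0.001], [0, 0, 0]], [[0, 0, 0.001], [0, 0, 0]], [[0, 0, 0], [0, 0, 0]], [[0, 0, 0], [0, 0, 0]]]}}

```text
time: 23.08
tool_pos: [566.8, -153.1, 83.0]
tcp_rot: [-3.14, 0.001, -2.614]
contact_force: [-7.0, -1.3, 25.5]
grip_width: 17.7
finger_force: 30.0
```

Solid stop at 25 N with the TCP 83 mm high, as expected for home. Relax, release and back off.

Request:
{"api": "servo_tool", "payload": {"deltas": [[[0, 0, -0.001], [0, 0, 0]], [[0, 0, -0.001], [0, 0, 0]], [[0, 0, 0], [0, 0, 0]]]}}

```text
time: 23.45
tool_pos: [566.8, -153.2, 83.1]
tcp_rot: [-3.141, 0.001, -2.615]
contact_force: [-1.8, -2.2, 11.8]
grip_width: 18.1
finger_force: 30.0
```

Request:
{"api": "servo_tool", "payload": {"deltas": [[[0, 0, 0], [0, 0, 0]], [[0, 0, 0], [0, 0, 0]], [[0, 0, 0], [0, 0, 0]], [[0, 0, -0.004], [0, 0, 0]], [[0, 0, -0.01], [0, 0, 0]], [[0, 0, -0.03], [0, 0, 0]], [[0, 0, -0.04], [0, 0, 0]], [[0, 0, -0.04], [0, 0, 0]], [[0, 0, 0], [0, 0, 0]], [[0, 0, 0], [0, 0, 0]]], "fingers": 0.6}}

```text
time: 24.7
tool_pos: [566.2, -152.8, 205.5]
tcp_rot: [3.14, -0.001, -2.615]
contact_force: [0.7, -0.6, -0.6]
grip_width: 55.3
finger_force: 0.0
```

```bash
python3 - <<'E'
from plant import bot
from h import *
o=bot.get_obs();print(o["time"],o["tool_pos"],o["grip_width"],o["contact_force"])
z=[]
for n in("wrist","scene"):
    m=bot.camera_model(n);im=bot.capture(n);c=proj(m,(567,-152.5,70)).astype(int)
    h=60 if n=="wrist" else 32
    x0,y0=c[0]-h,c[1]-h;a=cv2.resize(im[y0:y0+2*h,x0:x0+2*h],(400,400),interpolation=cv2.INTER_CUBIC)
    q=np.radians(30.2);Rz=np.array([[np.cos(q),-np.sin(q)],[np.sin(q),np.cos(q)]])
    for zz,col in((82,(255,0,0)),):
        p=np.array([(proj(m,[*(np.array([567.1,-152.4])+Rz@np.array(v)*32),zz])-[x0,y0]+.5)*200/h for v in((-1,-1),(1,-1),(1,1),(-1,1))],np.int32)
        cv2.polylines(a,[p],True,col,1)
    z.append(a)
cv2.imwrite("pics/c8.png",np.hstack(z)[:,:,::-1])
E
```

```text
24.7 [ 566.16650141 -152.82479497  205.48618446] 55.29239173108909 [ 0.72783526 -0.59256897 -0.56739517]
```

View pics/c8.png

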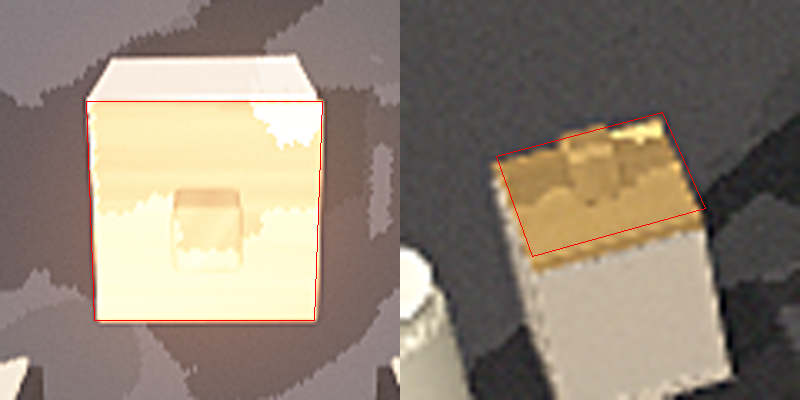

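The drawn outline of a home lid (z = 82) matches the real lid in the wrist view on all sides, and the scene view shows no plug gap below the plate. Handing in.

```bash
python3 -c "
from plant import bot
print(bot.close_job())"
```

```text
the job is handed in; nothing more can be done
None
```

I laid the lid flat on the counter and let go, picked it up again by its knob, and pressed it into the canister to a solid stop at 25 N. In the last pictures it sits square with no gap on any side, and I handed the job in after about 25 of the 54 s; no verdict was returned.

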